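# Stamp the name plate of the model

## Task

Stamp the pale birch name plate for hand-in: take the green-headed stamp, stand it in the middle of the plate with its long side along the plate's long side, and push its head down through the light first stop, all the way to the firm second stop. Then let the head spring back up, and leave the stamp standing on the plate; do not disturb the red-headed stamp.

Things in the scene. Friction and masses are not known exactly. Their poses are not given: they have to be found in the camera images.
- green_stamp: Loose stamp, about 0.2 kg, upright. Grey housing with green band, 56 mm long (x) by 38 mm wide (y) by 40 mm high, its black foot (lowest 6 mm) 60 mm long; above it a green push head 50 x 32 x 12 mm on a narrow steel stem; 68 mm high in all. Origin: centre of the underside, z up. Grip the housing across its 38 mm width, 25 to 30 mm above the underside. Same either way round.
- green_stamp_top (a point): Centre of the flat top of the green head, 68 mm above the stamp's underside when up. It travels 14 mm straight down: first stop after 8 mm at about 4 N; to go on takes 8 N, rising to 14 N at the solid second stop 6 mm further (54 mm above the underside). Springs return it. Pressed near its middle with closed fingers, the stamp stays upright.
- pale_plate: Pale birch name plate, 100 mm long (its x axis) by 70 mm wide (y axis) by 8 mm thick, fixed to the table. Origin: centre of the underside; its top is 8 mm above. A dark walnut plate of the same size lies elsewhere and is not to be used.
- red_stamp: A second, equal stamp with red head and red band, standing on the table; leave it alone. Origin: centre of the underside.
Things that resemble listed ones, but are neither listed nor needed, are in the scene too. What is shaped like the green_stamp but blue is not meant.

How it is judged (in metres and radians):
On the way:
1. the green stamp stands on the pale plate and its head is pressed past the first stop to (or nearly to) the second (z of green_stamp_top in the frame of green_stamp below 0.0565 m and horizontal distance between green_stamp and pale_plate below 0.016 m and angle between the x axis of green_stamp and the x axis of pale_plate, either way round below 0.2 rad and z of green_stamp in the frame of pale_plate below 0.012 m and angle between green_stamp's own z axis and vertical below 0.15 rad), for 0.1 s.
At the end, for the whole second after the job is handed in: The green stamp stands upright and still on the pale plate, within 16 mm of its middle and within 11 degrees of square (long side along long side, either way round), its head fully up again; the red stamp is upright within 20 mm of where it was (z of green_stamp_top in the frame of green_stamp above 0.065 m and horizontal distance between green_stamp and pale_plate below 0.016 m and angle between the x axis of green_stamp and the x axis of pale_plate, either way round below 0.2 rad and z of green_stamp in the frame of pale_plate between 0.004 and 0.012 m and angle between each of green_stamp, red_stamp's own z axis and vertical below 0.1 rad and linear speed of green_stamp below 0.02 m/s and distance of red_stamp from where it was at the start of the episode below 0.02 m); the robot touches nothing.
It fails at once if the red stamp is pushed more than 20 mm or knocked over (distance of red_stamp from where it was at the start of the episode above 0.02 m or angle between red_stamp's own z axis and vertical above 0.3 rad).
It also fails if it takes over 58 s, if anything falls off the work surface, if the arm or the gripper's body presses on something with over 40 N, if the wrist force passes 120 N, or if a joint passes its speed limit or range.

## Robot

A 6-joint arm with a two-finger parallel gripper is mounted at the origin on the work surface. World frame = base frame: x ahead of the robot, y to its left, z up, the work surface at z = 0. Lengths are in mm, angles in rad, forces in N, time in s.
With the tool pointing down it reaches from about 350 to 775 mm from the base axis. Payload 5.5 kg.
Tool frame: the origin (TCP) lies at the very end of the fingers, on their centre line; the grasp point (between the pads) lies 19 mm behind it; z points along the fingers, y is the line along which they close (so a half turn about z gives the same grasp; the last joint's range is limited). The gripper opens to 85 mm and grips with 20 to 120 N. Pads are 22 mm wide; open, the fingers measure 114 mm over their backs; the gripper's body (76 mm by 85 mm) begins 54 mm behind the grasp point. The pads swing forward as they close: fully open they stand 13 mm farther back than shut.
Start: joints at [-1.442, 0.313, 0.046, 1.304, 0, 1.431], TCP at [152.699, -554.396, 231.323] pointing down, gripper open.
Joint ranges: [-2.76, 2.76], [-0.86, 1.69], [-1.03, 1.26], [-2.2, 2.34], [-1.47, 1.5], [-3.14, 3.14]. Speed limits (rad/s): [2.57, 2.57, 3.14, 3.14, 3.14, 3.14].

## Interface

Orientations are given as a 3x3 rotation matrix whose columns are the frame's x, y, z axes.
In Python, from rig import status, get_image, job gives the robot as it stands.
- The arm moves only by the tool arm_command, never from a script. Its argument "deltas" is a list of rows, each a list of 7 numbers: the shift along the tool's x, y, z in cm, then the turn, a rotation vector about the tool's x, y, z in degrees, then the opening, from -1 (shut) to 1 (fully open), so that 0 is half open. A call has 1 to 10 rows; each row shifts and turns the commanded pose from where the row before left it, along the tool's axes as they then stand; what a row does not reach is not made up. A row lasts 1/10 s, in which the tool goes at most 50 mm and 8.59 degrees, less where a joint would pass 70% of its speed; a pose out of reach is approached as far as the arm can. A call with a gripper value outside its range is refused whole. The fingers move at their own pace and stop on an object; "squeeze" is the grip in N (left out, the last holds). Time passes only in rows, so rows that do not move let the fingers close. It gives the time, the measured TCP pose, the force, the opening and the grip force at its end, in the units of the state.
- status.sense(): the state, without advancing time (a new reading comes with each control period).
- get_image(name): name is "scene" or "top" or "wrist"; returns a dict with "image" (420x560x3 uint8, blue, green, red), "fx", "fy", "cx", "cy" (pixels), "world_from_camera" (4x4, takes a point from camera to world coordinates); the wrist camera has in their place "T_tool_cam" (4x4, takes a point from camera to tool coordinates, whose origin is the TCP and whose axes are the flange's). Camera axes: x right, y up, looking along -z (the intrinsics and any distortion apply to the point x, -y, -z); pixel columns grow to the right and rows downward; lengths in mm; the calibration is good to about 2 mm. The wrist camera is an equidistant fisheye: a pixel r from the principal point sees the ray r / f radians off the axis. A picture is of the moment at which its call begins: read the wrist's pose just before it. There is no depth.
- job.hand_in(): hands the job in; it is judged then, once.
The state is a dict: "t": time; "joint_pos": joint angles; "qd": joint speeds; "joint_torque": joint torques, N m; "position": TCP position; "tool_rot": TCP orientation; "contact_force": force on the tool from outside, world axes, zero at the start; "torque": the same for the moment, N m; "finger_gap": opening from 0.0 (shut) to 1.0 (fully open); "finger_force": force on a finger pad.
Only numpy, scipy, OpenCV 4.12 (cv2) and the standard library are available. Lean on these libraries where they do the work, as an engineer would, in place of code of your own. Each camera call takes 0.05 s, during which the arm holds its last target. There are 200 camera calls.

## Working session

There is one attempt and no reset: what is moved stays moved. The work goes in short steps, Python scripts to look and compute and a tool call to move; the robot and the scene stay as the last step left them, time stands still between calls to the robot, and variables do not carry over. Pictures are saved under pics/ and viewed, at most 10 in all, crops included, and the job is handed in when it is done.

Besides the shell and the picture viewer there is one more tool, called after "Emit:" as name(argument=value, ...), one argument or row to a line, values as JSON. arm_command: Moves the arm, as the interface text tells. Its arguments: {"type":"object","properties":{"deltas":{"type":"array","items":{"type":"array","items":{"type":"number"}}},"squeeze":{"type":"number"}},"required":["deltas"]}

```bash
mkdir -p pics; python3 - <<'E'
from rig import status,get_image
import cv2,pickle,numpy as np
s=status.sense();print(s)
d={}
for n in("scene","top"):
    d[n]=get_image(n);cv2.imwrite(f"pics/{n}0.png",d[n]["image"])
    print(n,{k:v for k,v in d[n].items() if k!="image"})
pickle.dump(d,open("d0.pkl","wb"))
E
```

```text
{'t': 0.0, 'joint_pos': array([-1.44160555e+00,  3.13976329e-01,  4.49892317e-02,  1.30360845e+00,
       -2.93742158e-05,  1.43121982e+00]), 'qd': array([-0.00045647, -0.00025509,  0.00204118,  0.00081089,  0.00035373,
       -0.00052079]), 'joint_torque': array([-3.02069930e-04, -4.80633008e+01,  2.98528862e+01,  1.96413085e-02,
       -1.36986205e-04, -5.45306605e-06]), 'position': array([ 152.61602152, -553.8466758 ,  230.42676506]), 'tool_rot': array([[ 9.64098990e-01,  2.65542970e-01, -2.60925963e-04],
       [ 2.65543006e-01, -9.64097372e-01,  1.78044153e-03],
       [ 2.21225699e-04, -1.78580895e-03, -9.99998381e-01]]), 'contact_force': array([ 0.2223607 , -0.11261983, -0.54389406]), 'torque': array([-0.04708563, -0.00961422, -0.01446376]), 'finger_force': 0.0, 'finger_gap': 0.9996121798301421}
scene {'fx': 436.5467707257338, 'fy': 436.5467707257338, 'cx': 285.09891576713073, 'cy': 209.90962621103873, 'world_from_camera': array([[-2.70161333e-01, -6.78301885e-01,  6.83315013e-01,
         1.12683271e+03],
       [ 9.62809817e-01, -1.87983466e-01,  1.94060487e-01,
         1.82214541e+02],
       [-3.17966997e-03,  7.10330043e-01,  7.03861577e-01,
         7.38815715e+02],
       [ 0.00000000e+00,  0.00000000e+00,  0.00000000e+00,
         1.00000000e+00]])}
top {'fx': 505.16951091369725, 'fy': 505.16951091369725, 'cx': 273.40905408057966, 'cy': 213.25328750077168, 'world_from_camera': array([[ 4.12246309e-03,  9.84845527e-01, -1.73384812e-01,
         3.32865008e+02],
       [-9.99903487e-01,  1.75928002e-03, -1.37811734e-02,
        -7.44695774e+00],
       [-1.32672946e-02,  1.73424891e-01,  9.84757730e-01,
         9.94152082e+02],
       [ 0.00000000e+00,  0.00000000e+00,  0.00000000e+00,
         1.00000000e+00]])}
```

View pics/scene0.png

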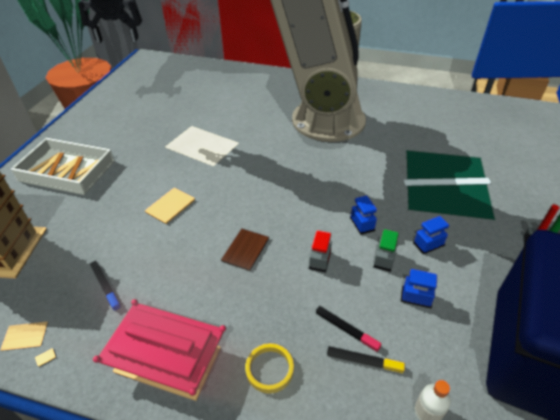

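View pics/top0.png

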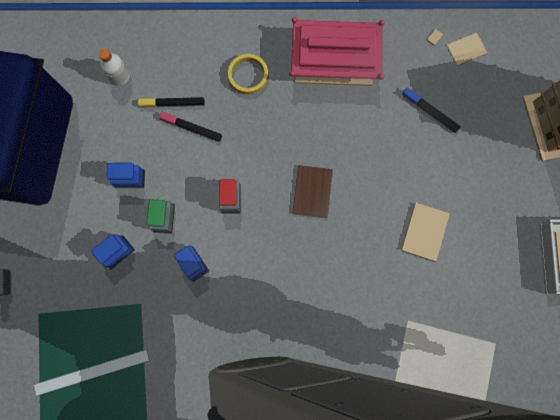

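The stamp-like candidates in the top view are green (157,214), red (229,195) and blue (125,175), (112,250), (191,262). I choose green.
The plate candidates are pale birch (426,232), walnut (312,191), white paper (445,360) and thin birch scraps (467,47), (434,36). I choose (426,232), the one of full plate size.

```bash
cat > h.py <<'E'
import numpy as np,cv2
def ray(c,u,v,z):
    T=c["world_from_camera"];d=T[:3,:3]@np.array([(u-c["cx"])/c["fx"],-(v-c["cy"])/c["fy"],-1]);o=T[:3,3]
    return (o+d*(z-o[2])/d[2])
MASK={"green":((45,100,40),(80,255,255)),"red":((0,150,90),(8,255,255)),"blue":((108,120,50),(128,255,255)),"pale":((12,50,120),(28,190,255))}
def blobs(img,col,amin=80):
    m=cv2.inRange(cv2.cvtColor(img,cv2.COLOR_BGR2HSV),*MASK[col])
    return [k for k in cv2.findContours(m,0,2)[0] if cv2.contourArea(k)>amin]
def rect(c,k,z):
    p=np.array([ray(c,*q,z)[:2] for q in k[:,0,:].astype(float)],np.float32)
    r=cv2.minAreaRect(p);b=cv2.boxPoints(r)
    e=[b[1]-b[0],b[2]-b[1]];e=max(e,key=np.linalg.norm)
    return np.round(r[0],1),np.round(sorted(r[1]),1),round(float(np.degrees(np.arctan2(e[1],e[0]))%180),1)
E
python3 - <<'E'
import pickle,cv2
from h import *
d=pickle.load(open("d0.pkl","rb"))
for n in d:
    for col,z in(("green",68),("red",68),("blue",68),("pale",8)):
        for k in blobs(d[n]["image"],col): 
            if cv2.contourArea(k)<3000: print(n,col,cv2.boundingRect(k),rect(d[n],k,z))
a=d["top"]["image"][145:290,80:260];b=d["scene"]["image"][185:315,300:460]
a=cv2.resize(a,(400,322));b=cv2.resize(b,(396,322));cv2.imwrite("pics/crop1.png",np.hstack([a,b]))
E
```

```text
scene green (379, 229, 20, 23) (array([502.3, 223.8]), array([33.3, 58.2]), 176.8)
scene green (50, 0, 23, 29) (array([ -385.7, -1165.2]), array([ 76. , 341.1]), 45.1)
scene green (18, 0, 40, 39) (array([ -315.6, -1231.9]), array([ 92.1, 488.8]), 48.6)
scene red (312, 231, 19, 22) (array([542.9,  92.2]), array([31.3, 54.6]), 1.0)
scene red (541, 205, 18, 24) (array([342.2, 549.3]), array([12.7, 89.4]), 155.5)
scene red (163, 4, 37, 36) (array([-437.1, -677.5]), array([131.4, 363. ]), 31.0)
scene blue (0, 390, 91, 30) (array([ 984.1, -241. ]), array([ 21.4, 158.8]), 90.0)
scene blue (106, 293, 12, 14) (array([ 781.1, -243.3]), array([11.9, 32.5]), 51.2)
scene blue (402, 269, 35, 38) (array([603.5, 291.5]), array([57. , 81.9]), 174.4)
scene blue (414, 216, 35, 37) (array([459.6, 308.2]), array([ 58.6, 116.2]), 166.4)
scene blue (351, 196, 26, 37) (array([440. , 163.5]), array([ 53.7, 112.4]), 7.3)
scene blue (0, 49, 138, 119) (array([ 182.2, -716.3]), array([ 14.5, 671.6]), 0.1)
scene pale (113, 368, 96, 32) (array([ 878.2, -115.7]), array([ 51.8, 166.3]), 104.9)
scene pale (35, 348, 2
[... 1146 characters left out ...]
 17, 15) (array([ 728. , -260.1]), array([17.1, 34. ]), 52.3)
top blue (0, 54, 34, 126) (array([691.7, 504.9]), array([ 65.4, 256.6]), 5.6)
top pale (402, 203, 47, 58) (array([ 471.1, -292.2]), array([69.4, 99.5]), 161.8)
top pale (138, 98, 17, 8) (array([740.9, 271.1]), array([15.3, 33.8]), 89.9)
top pale (524, 93, 36, 68) (array([ 687.4, -536.9]), array([ 38.3, 140.1]), 12.4)
top pale (348, 79, 25, 6) (array([ 784.1, -172. ]), array([11. , 49.8]), 89.9)
top pale (228, 54, 40, 38) (array([804.8,  61.8]), array([81.7, 82.4]), 179.9)
top pale (447, 33, 40, 31) (array([ 857.6, -396.2]), array([50.5, 70.2]), 113.3)
top pale (428, 29, 15, 16) (array([ 884.6, -331.4]), array([20.1, 30.2]), 141.7)
```

View pics/crop1.png

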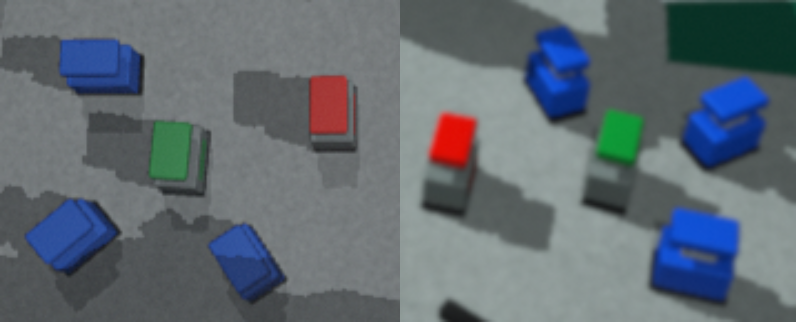

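The crop confirms green: its head is at top (157,214) with a grey housing, and red and the blue ones are all separate. Stamp ≈ (498,224.5), long axis −3°. Plate ≈ (472,−292), long axis −18.3°. I'll plan the swing over.

```bash
cat >> h.py <<'E'
def plan(p0,a0,p1,a1,n,g):
    """rows of tool-axis deltas, tool down, yaw a (deg) of tool x; straight line, even turn"""
    p0,p1=np.array(p0,float),np.array(p1,float);s=(p1-p0)/n/10;da=(a1-a0)/n
    for i in range(n):
        a=np.radians(a0+da*i);c,q=np.cos(a),np.sin(a)
        print([round(float(c*s[0]+q*s[1]),2),round(float(q*s[0]-c*s[1]),2),round(float(-s[2]),2),0,0,round(-da,2),g])
def tcp():
    from rig import status
    s=status.sense();R=s["tool_rot"];return s["position"],float(np.degrees(np.arctan2(R[1,0],R[0,0]))),s
E
python3 - <<'E'
from h import *
plan((152.7,-554.4,231),15.4,(450,-230,231),96,10,.45)
plan((450,-230,231),96,(498,224.5,231),177,10,.45)
E
```

```text
[3.73, -2.34, -0.0, 0, 0, -8.06, 0.45]
[4.02, -1.79, -0.0, 0, 0, -8.06, 0.45]
[4.23, -1.21, -0.0, 0, 0, -8.06, 0.45]
[4.36, -0.61, -0.0, 0, 0, -8.06, 0.45]
[4.4, 0.01, -0.0, 0, 0, -8.06, 0.45]
[4.36, 0.63, -0.0, 0, 0, -8.06, 0.45]
[4.22, 1.23, -0.0, 0, 0, -8.06, 0.45]
[4.01, 1.81, -0.0, 0, 0, -8.06, 0.45]
[3.72, 2.36, -0.0, 0, 0, -8.06, 0.45]
[3.35, 2.85, -0.0, 0, 0, -8.06, 0.45]
[4.47, 0.95, -0.0, 0, 0, -8.1, 0.45]
[4.29, 1.57, -0.0, 0, 0, -8.1, 0.45]
[4.03, 2.16, -0.0, 0, 0, -8.1, 0.45]
[3.68, 2.71, -0.0, 0, 0, -8.1, 0.45]
[3.26, 3.2, -0.0, 0, 0, -8.1, 0.45]
[2.78, 3.63, -0.0, 0, 0, -8.1, 0.45]
[2.24, 3.98, -0.0, 0, 0, -8.1, 0.45]
[1.66, 4.26, -0.0, 0, 0, -8.1, 0.45]
[1.04, 4.45, -0.0, 0, 0, -8.1, 0.45]
[0.4, 4.55, -0.0, 0, 0, -8.1, 0.45]
```

Emit:
arm_command(
  deltas=[
    [3.7, -2.3, 0, 0, 0, -8.1, 0.45],
    [4, -1.8, 0, 0, 0, -8.1, 0.45],
    [4.2, -1.2, 0, 0, 0, -8.1, 0.45],
    [4.4, -0.6, 0, 0, 0, -8.1, 0.45],
    [4.4, 0, 0, 0, 0, -8.1, 0.45],
    [4.4, 0.6, 0, 0, 0, -8.1, 0.45],
    [4.2, 1.2, 0, 0, 0, -8.1, 0.45],
    [4, 1.8, 0, 0, 0, -8.1, 0.45],
    [3.7, 2.4, 0, 0, 0, -8.1, 0.45],
    [3.4, 2.8, 0, 0, 0, -8.1, 0.45],
  ],
  squeeze=40,
)

```text
t: 1.1
position: [448.9, -227.2, 231.1]
tool_rot: [[-0.117, 0.993, -0.0], [0.993, 0.117, 0.0], [0.0, -0.0, -1.0]]
contact_force: [0.6, 0.1, 0.1]
finger_gap: 0.728
finger_force: 0.0
```

Emit:
arm_command(
  deltas=[
    [4.5, 1, 0, 0, 0, -8.1, 0.45],
    [4.3, 1.6, 0, 0, 0, -8.1, 0.45],
    [4, 2.2, 0, 0, 0, -8.1, 0.45],
    [3.7, 2.7, 0, 0, 0, -8.1, 0.45],
    [3.3, 3.2, 0, 0, 0, -8.1, 0.45],
    [2.8, 3.6, 0, 0, 0, -8.1, 0.45],
    [2.2, 4, 0, 0, 0, -8.1, 0.45],
    [1.7, 4.3, 0, 0, 0, -8.1, 0.45],
    [1, 4.4, 0, 0, 0, -8.1, 0.45],
    [0, 0, 0, 0, 0, 0, 0.45],
  ],
)

```text
t: 2.1
position: [488.9, 185.9, 230.6]
tool_rot: [[-0.984, 0.176, -0.0], [0.176, 0.984, 0.001], [0.001, 0.001, -1.0]]
contact_force: [0.1, -1.4, 0.0]
finger_gap: 0.726
finger_force: 0.0
```

```bash
python3 - <<'E'
from h import *
from rig import get_image
p,a,s=tcp();print(p,a,s["tool_rot"][:,2],s["joint_pos"],s["finger_gap"],s["t"])
w=get_image("wrist");cv2.imwrite("pics/w1.png",w["image"]);print({k:v for k,v in w.items() if k!="image"})
E
```

```text
[488.93999034 185.8914994  230.63623186] 169.83514285694451 [-4.50067832e-04  1.29397850e-03 -9.99999062e-01] [ 0.20898477  0.21265812 -0.08926832  1.26904171  0.0013592   0.38639528] 0.7264067500287641 2.1
{'fx': 325.19226210127806, 'fy': 325.19226210127806, 'cx': 276.5444861027248, 'cy': 208.10166003016883, 'T_tool_cam': array([[-1.75604617e-04,  9.47607966e-01,  3.19435616e-01,
         8.11392587e+01],
       [ 9.99999890e-01,  2.77054720e-05,  4.67545458e-04,
        -2.87237199e-02],
       [ 4.34199686e-04,  3.19435663e-01, -9.47607867e-01,
        -1.43265224e+02],
       [ 0.00000000e+00,  0.00000000e+00,  0.00000000e+00,
         1.00000000e+00]])}
```

View pics/w1.png

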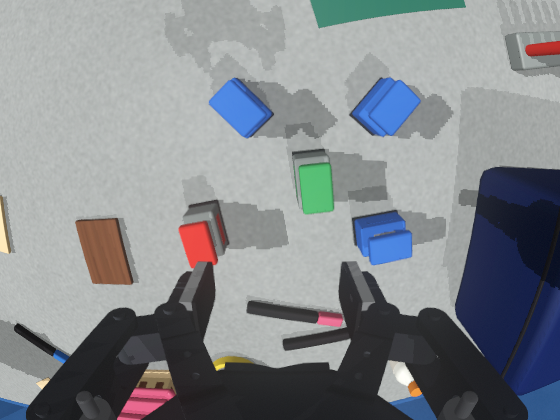

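The wrist view shows the green head at (315,188), red at (200,243) and blue at (240,107), (385,107), (390,242). I'll refine the green pose from this view.

```bash
cat >> h.py <<'E'
def wray(w,u,v,z,p,R):
    x,y=(u-w["cx"])/w["fx"],(v-w["cy"])/w["fy"];r=np.hypot(x,y);k=np.sin(r)/max(r,1e-9)
    d=np.array([x*k,-y*k,-np.cos(r)]);T=w["T_tool_cam"];d=R@T[:3,:3]@d;o=p+R@T[:3,3]
    return o+d*(z-o[2])/d[2]
def wrect(w,k,z,p,R):
    q=np.array([wray(w,*t,z,p,R)[:2] for t in k[:,0,:].astype(float)],np.float32)
    r=cv2.minAreaRect(q);b=cv2.boxPoints(r);e=max([b[1]-b[0],b[2]-b[1]],key=np.linalg.norm)
    return np.round(r[0],1),np.round(sorted(r[1]),1),round(float(np.degrees(np.arctan2(e[1],e[0]))%180),1)
E
python3 - <<'E'
from h import *
from rig import get_image
p,a,s=tcp();w=get_image("wrist")
for col in("green","red","blue"):
    for k in blobs(w["image"],col):
        if cv2.contourArea(k)<3000: print(col,cv2.boundingRect(k),wrect(w,k,68,p,s["tool_rot"]))
plan((488.9,185.9,231),169.8,(498.5,225,130),177,3,.45)
E
```

```text
green (301, 163, 35, 51) (array([497.2, 223.9]), array([31.4, 49.7]), 176.6)
red (181, 222, 39, 45) (array([536.3,  92.9]), array([32.6, 49.9]), 1.2)
red (527, 40, 33, 15) (array([371.1, 527.7]), array([16.1, 67.5]), 98.2)
blue (409, 397, 23, 13) (array([890.4, 351.1]), array([24. , 59.7]), 23.1)
blue (357, 212, 57, 53) (array([565.1, 288.9]), array([58. , 62.6]), 90.2)
blue (482, 168, 78, 38) (array([538.3, 483.7]), array([ 47.4, 146. ]), 82.4)
blue (211, 78, 63, 60) (array([407.3, 165.7]), array([35.2, 51.8]), 33.5)
blue (354, 77, 69, 59) (array([427.7, 304.5]), array([45.9, 59.2]), 131.2)
[-0.08, 1.34, 3.37, 0, 0, -2.4, 0.45]
[-0.14, 1.33, 3.37, 0, 0, -2.4, 0.45]
[-0.2, 1.33, 3.37, 0, 0, -2.4, 0.45]
```

Emit:
arm_command(
  deltas=[
    [-0.05, 1.3, 3.4, 0, 0, -2.3, 0.45],
    [-0.05, 1.3, 3.4, 0, 0, -2.3, 0.45],
    [-0.1, 1.3, 3.4, 0, 0, -2.4, 0.45],
    [0, 0, 0, 0, 0, 0, 0.45],
    [0, 0, 0, 0, 0, 0, 0.45],
  ],
)

```text
t: 2.7
position: [496.5, 218.1, 129.1]
tool_rot: [[-0.998, 0.067, -0.002], [0.067, 0.998, -0.001], [0.002, -0.001, -1.0]]
contact_force: [0.2, 1.5, 1.3]
finger_gap: 0.726
finger_force: 0.0
```

Emit:
arm_command(
  deltas=[
    [-0.1, 0.6, 0, 0, 0, -0.6, 0.45],
    [0, 0, 2, 0, 0, 0, 0.45],
    [0, 0, 2, 0, 0, 0, 0.45],
    [0, 0, 0, 0, 0, 0, 0.45],
  ],
)

```text
t: 3.1
position: [497.9, 224.8, 89.0]
tool_rot: [[-0.998, 0.055, -0.001], [0.055, 0.998, -0.0], [0.001, -0.001, -1.0]]
contact_force: [-0.0, -0.1, 0.2]
finger_gap: 0.723
finger_force: 0.0
```

Aligned. I'll descend to z≈7 and close.

Emit:
arm_command(
  deltas=[
    [0, 0, 2, 0, 0, 0, 0.45],
    [0, 0, 2, 0, 0, 0, 0.45],
    [0, 0, 2, 0, 0, 0, 0.45],
    [0, 0, 1.5, 0, 0, 0, 0.45],
    [0, 0, 0.7, 0, 0, 0, 0.45],
    [0, 0, 0, 0, 0, 0, 0.45],
  ],
)

```text
t: 3.7
position: [498.8, 225.3, 7.9]
tool_rot: [[-0.999, 0.055, 0.0], [0.055, 0.999, 0.0], [-0.0, 0.0, -1.0]]
contact_force: [0.0, 0.1, -0.1]
finger_gap: 0.729
finger_force: 0.0
```

Emit:
arm_command(
  deltas=[
    [0, 0, 0, 0, 0, 0, -0.4],
    [0, 0, 0, 0, 0, 0, -0.4],
    [0, 0, 0, 0, 0, 0, -0.4],
    [0, 0, 0, 0, 0, 0, -0.4],
    [0, 0, 0, 0, 0, 0, -0.4],
  ],
  squeeze=40,
)

```text
t: 4.2
position: [499.7, 225.6, 8.8]
tool_rot: [[-0.999, 0.054, 0.003], [0.054, 0.999, 0.0], [-0.003, 0.001, -1.0]]
contact_force: [-0.4, 0.5, 6.0]
finger_gap: 0.439
finger_force: 41.9
```

Emit:
arm_command(
  deltas=[
    [0, 0, -0.5, 0, 0, 0, -0.4],
    [0, 0, -2, 0, 0, 0, -0.4],
    [0, 0, -3, 0, 0, 0, -0.4],
    [0, 0, -3, 0, 0, 0, -0.4],
    [0, 0, -3, 0, 0, 0, -0.4],
    [0, 0, -1, 0, 0, 0, -0.4],
    [0, 0, 0, 0, 0, 0, -0.4],
  ],
)

```text
t: 4.9
position: [499.4, 225.7, 133.7]
tool_rot: [[-0.999, 0.054, 0.003], [0.054, 0.999, 0.001], [-0.003, 0.001, -1.0]]
contact_force: [0.2, 0.2, -1.8]
finger_gap: 0.44
finger_force: 41.0
```

```bash
python3 - <<'E'
from h import *
from rig import get_image
p,a,s=tcp();print(p,a,s["contact_force"],s["finger_gap"],s["finger_force"])
w=get_image("wrist");sc=get_image("scene")
cv2.imwrite("pics/lift.png",np.hstack([cv2.resize(w["image"],(400,300)),cv2.resize(sc["image"][140:350,250:530],(400,300))]))
plan(p,a,(472,-292,128),161.7,14,-.4)
E
```

```text
[499.35381401 225.71313675 133.65359783] 176.90384573679975 [ 0.22661492  0.22839581 -1.76756989] 0.44014586000157624 41.04989469051361
[-0.0, -3.7, 0.04, 0, 0, 1.09, -0.4]
[-0.07, -3.7, 0.04, 0, 0, 1.09, -0.4]
[-0.14, -3.7, 0.04, 0, 0, 1.09, -0.4]
[-0.22, -3.7, 0.04, 0, 0, 1.09, -0.4]
[-0.29, -3.69, 0.04, 0, 0, 1.09, -0.4]
[-0.36, -3.69, 0.04, 0, 0, 1.09, -0.4]
[-0.42, -3.68, 0.04, 0, 0, 1.09, -0.4]
[-0.49, -3.67, 0.04, 0, 0, 1.09, -0.4]
[-0.56, -3.66, 0.04, 0, 0, 1.09, -0.4]
[-0.63, -3.65, 0.04, 0, 0, 1.09, -0.4]
[-0.7, -3.64, 0.04, 0, 0, 1.09, -0.4]
[-0.77, -3.62, 0.04, 0, 0, 1.09, -0.4]
[-0.84, -3.61, 0.04, 0, 0, 1.09, -0.4]
[-0.91, -3.59, 0.04, 0, 0, 1.09, -0.4]
```

View pics/lift.png

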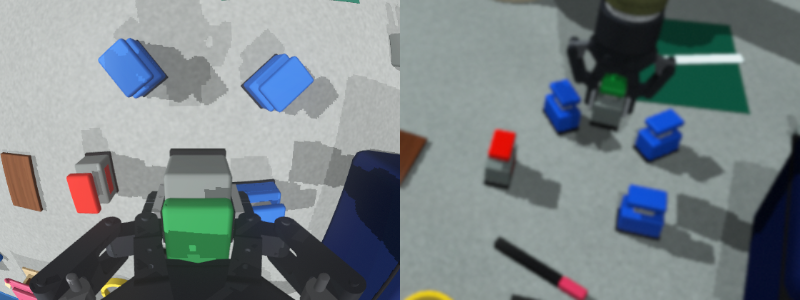

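The stamp is held upright and clear: green head at left (200,230) and right (612,85), and red is untouched. Now I'll carry it over.

Emit:
arm_command(
  deltas=[
    [0, -1.5, 0, 0, 0, 1.1, -0.4],
    [-0.1, -3.7, 0, 0, 0, 1.1, -0.4],
    [-0.1, -3.7, 0, 0, 0, 1.1, -0.4],
    [-0.2, -3.7, 0, 0, 0, 1.1, -0.4],
    [-0.3, -3.7, 0, 0, 0, 1.1, -0.4],
    [-0.4, -3.7, 0, 0, 0, 1.1, -0.4],
    [-0.4, -3.7, 0, 0, 0, 1.1, -0.4],
    [-0.5, -3.7, 0, 0, 0, 1.1, -0.4],
    [-0.6, -3.7, 0, 0, 0, 1.1, -0.4],
    [-0.6, -3.6, 0, 0, 0, 1.1, -0.4],
  ],
)

```text
t: 6.0
position: [477.7, -124.8, 130.6]
tool_rot: [[-0.969, 0.246, -0.003], [0.246, 0.969, 0.001], [0.003, 0.0, -1.0]]
contact_force: [0.3, 0.2, -1.8]
finger_gap: 0.437
finger_force: 41.0
```

Emit:
arm_command(
  deltas=[
    [-0.7, -3.6, 0, 0, 0, 1.1, -0.4],
    [-0.8, -3.6, 0, 0, 0, 1.1, -0.4],
    [-0.8, -3.6, 0, 0, 0, 1.1, -0.4],
    [-0.9, -3, 0, 0, 0, 0.9, -0.4],
    [0, -1, 0, 0, 0, 0, -0.4],
    [0, 0, 0, 0, 0, 0, -0.4],
    [0, 0, 0, 0, 0, 0, -0.4],
  ],
)

```text
t: 6.7
position: [468.7, -273.1, 131.2]
tool_rot: [[-0.949, 0.314, -0.002], [0.314, 0.949, 0.002], [0.003, 0.001, -1.0]]
contact_force: [0.2, 0.0, -0.8]
finger_gap: 0.438
finger_force: 41.1
```

```bash
python3 - <<'E'
from h import *
from rig import get_image
p,a,s=tcp();R=s["tool_rot"];print(p,a,s["contact_force"],s["finger_gap"])
w=get_image("wrist");cv2.imwrite("pics/w2.png",w["image"])
for col,z in(("green",p[2]+59),("pale",8)):
    for k in blobs(w["image"],col,400):
        r=wrect(w,k,z,p,R);print(col,cv2.boundingRect(k),r,"tool",(R.T@(np.r_[r[0],p[2]]-p))[:2])
E
```

```text
[ 468.69720269 -273.14005059  131.18715098] 161.67298809683567 [ 0.15105567  0.00478415 -0.80012418] 0.43770528831004646
green (226, 277, 101, 92) (array([ 458.4, -269.7]), array([31.3, 39.3]), 162.3) tool [10.85655477  0.02767256]
pale (531, 310, 29, 49) (array([808.3,  49.8]), array([ 58.2, 113.8]), 14.5) tool [-220.8312306   413.34477523]
pale (0, 234, 36, 53) (array([ 443.2, -610.2]), array([43.2, 70.4]), 19.1) tool [ -81.78095068 -327.98015177]
pale (213, 151, 83, 109) (array([ 470.7, -293.6]), array([69.8, 99.7]), 161.8) tool [ -8.33460945 -18.79236217]
```

View pics/w2.png

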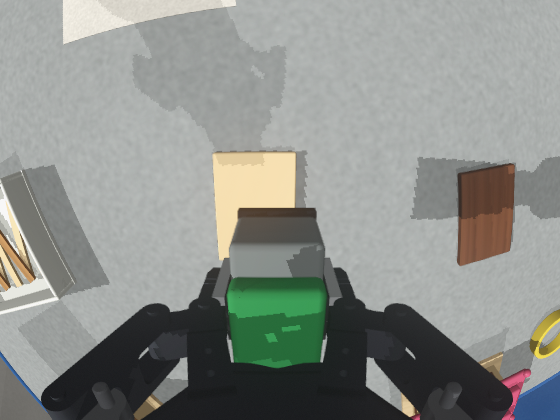

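The plate is at wrist (255,205), in line with the stamp (275,320), and measures (471,−293), 161.8°. I need a shift of about −1.2 x, −1.8 y (tool cm), then down.

Emit:
arm_command(
  deltas=[
    [-0.6, -0.9, 0, 0, 0, 0, -0.4],
    [-0.6, -0.9, 0, 0, 0, 0, -0.4],
    [0, 0, 3, 0, 0, 0, -0.4],
    [0, 0, 3, 0, 0, 0, -0.4],
    [0, 0, 2, 0, 0, 0, -0.4],
    [0, 0, 1, 0, 0, 0, -0.4],
    [0, 0, 0.5, 0, 0, 0, -0.4],
    [0, 0, 0, 0, 0, 0, -0.4],
    [0, 0, 0, 0, 0, 0, -0.4],
  ],
)

```text
t: 7.65
position: [476.4, -295.6, 38.4]
tool_rot: [[-0.949, 0.314, 0.001], [0.314, 0.949, -0.001], [-0.002, -0.001, -1.0]]
contact_force: [0.3, -0.1, -1.9]
finger_gap: 0.437
finger_force: 41.1
```

Emit:
arm_command(
  deltas=[
    [0.2, 0.1, 0.8, 0, 0, 0, -0.4],
    [0, 0, 0.8, 0, 0, 0, -0.4],
    [0, 0, 0.3, 0, 0, 0, -0.4],
    [0, 0, 0.1, 0, 0, 0, -0.4],
    [0, 0, 0.1, 0, 0, 0, -0.4],
    [0, 0, 0, 0, 0, 0, -0.4],
  ],
)

```text
t: 8.25
position: [473.6, -293.1, 16.9]
tool_rot: [[-0.949, 0.314, -0.001], [0.314, 0.949, 0.0], [0.001, 0.0, -1.0]]
contact_force: [-3.1, 1.6, 4.2]
finger_gap: 0.44
finger_force: 41.7
```

Seated, with the force turned upward. Now I'll release and rise.

Emit:
arm_command(
  deltas=[
    [0, 0, 0, 0, 0, 0, 0.3],
    [0, 0, 0, 0, 0, 0, 0.45],
    [0, 0, 0, 0, 0, 0, 0.45],
    [0, 0, 0, 0, 0, 0, 0.45],
    [0, 0, -2, 0, 0, 0, 0.45],
    [0, 0, -3, 0, 0, 0, 0.45],
    [0, 0, -4, 0, 0, 0, 0.45],
    [0, 0, -4, 0, 0, 0, 0.45],
    [0, 0, -1, 0, 0, 0, -1],
    [0, 0, 0, 0, 0, 0, -1],
  ],
)

```text
t: 9.25
position: [475.3, -294.4, 158.4]
tool_rot: [[-0.949, 0.314, 0.004], [0.314, 0.949, -0.003], [-0.004, -0.002, -1.0]]
contact_force: [-0.3, -0.4, -1.2]
finger_gap: 0.394
finger_force: 0.0
```

Emit:
arm_command(
  deltas=[
    [-3, 0, 0, 0, 0, 0, -1],
    [-3, 0, 0, 0, 0, 0, -1],
    [-2, 0, 0, 0, 0, 0, -1],
    [0, 0, 0, 0, 0, 0, -1],
    [0, 0, 0, 0, 0, 0, -1],
  ],
)

```text
t: 9.75
position: [548.8, -317.7, 153.8]
tool_rot: [[-0.95, 0.314, -0.004], [0.314, 0.95, 0.002], [0.004, 0.001, -1.0]]
contact_force: [-0.1, 0.2, -0.6]
finger_gap: 0.0
finger_force: 0.0
```

```bash
python3 - <<'E'
from h import *
from rig import get_image
p,a,s=tcp();R=s["tool_rot"];print(p,a,s["contact_force"],s["finger_gap"])
w=get_image("wrist")
for col,z in(("green",76),("pale",8)):
    for k in blobs(w["image"],col,400):
        r=wrect(w,k,z,p,R);print(col,cv2.boundingRect(k),r,"tool",(R.T@(np.r_[r[0],p[2]]-p))[:2])
cv2.imwrite("pics/w3.png",np.hstack([cv2.resize(w["image"],(400,300)),cv2.resize(get_image("scene")["image"][110:290,80:320],(400,300))]))
E
```

```text
[ 548.81295781 -317.65170952  153.82242235] 161.71558443257072 [-0.08722001  0.15756073 -0.64495249] 0.00040986076109383255
green (253, 69, 47, 71) (array([ 472.3, -292.7]), array([30.9, 47.9]), 161.7) tool [80.47739321 -0.31320958]
pale (9, 388, 63, 32) (array([ 815.5, -924. ]), array([ 55.7, 371.4]), 101.6) tool [-443.45060688 -492.06289941]
pale (24, 300, 121, 99) (array([ 701.2, -728.5]), array([ 73.7, 428.9]), 110.6) tool [-273.5879474  -342.29429117]
pale (423, 291, 102, 59) (array([ 800.6, -117.7]), array([ 50.7, 168. ]), 87.8) tool [-176.34131551  268.8512043 ]
pale (0, 141, 37, 64) (array([ 428.2, -598.2]), array([15.9, 89.5]), 17.3) tool [  26.50548928 -304.22397166]
pale (235, 49, 80, 111) (array([ 471.7, -294. ]), array([69.9, 99.5]), 161.6) tool [80.63924386 -1.735814  ]
```

View pics/w3.png

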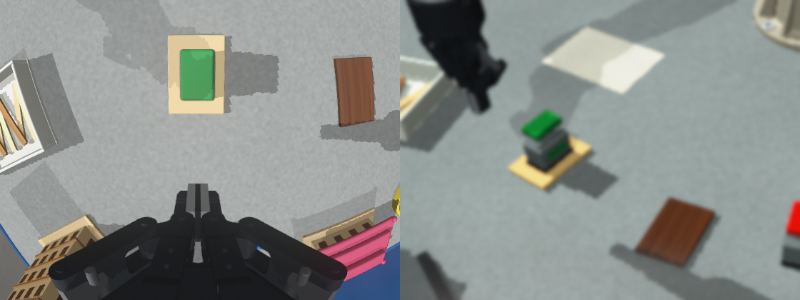

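The stamp stands centred and square on the plate (left (197,75), right (545,140)), about 1 mm off. With the fingers shut I'll move back over the head and down.

Emit:
arm_command(
  deltas=[
    [3, 0, 0, 0, 0, 0, -1],
    [3, 0, 0, 0, 0, 0, -1],
    [2, 0, 0, 0, 0, 0, -1],
    [0, 0, 0, 0, 0, 0, -1],
    [0, 0, 2, 0, 0, 0, -1],
    [0, 0, 2, 0, 0, 0, -1],
    [0, 0, 1.5, 0, 0, 0, -1],
    [0, 0, 0.5, 0, 0, 0, -1],
    [0, 0, 0, 0, 0, 0, -1],
    [0, 0, 0, 0, 0, 0, -1],
  ],
)

```text
t: 10.85
position: [474.5, -293.8, 97.0]
tool_rot: [[-0.949, 0.314, 0.001], [0.314, 0.949, -0.001], [-0.001, -0.0, -1.0]]
contact_force: [0.9, -0.4, -0.0]
finger_gap: 0.001
finger_force: 0.0
```

Emit:
arm_command(
  deltas=[
    [0.2, 0.1, 1, 0, 0, 0, -1],
    [0, 0, 0.7, 0, 0, 0, -1],
    [0, 0, 0.4, 0, 0, 0, -1],
    [0, 0, 0.3, 0, 0, 0, -1],
    [0, 0, 0.3, 0, 0, 0, -1],
    [0, 0, 0, 0, 0, 0, -1],
  ],
)

```text
t: 11.45
position: [472.3, -291.7, 69.1]
tool_rot: [[-0.949, 0.314, -0.0], [0.314, 0.949, 0.0], [0.0, 0.0, -1.0]]
contact_force: [-0.7, 0.7, 3.7]
finger_gap: -0.0
finger_force: 1.7
```

On the first stop at about 4 N. I'll push on in small steps.

Emit:
arm_command(
  deltas=[
    [0, 0, 0.2, 0, 0, 0, -1],
    [0, 0, 0.2, 0, 0, 0, -1],
    [0, 0, 0.2, 0, 0, 0, -1],
    [0, 0, 0, 0, 0, 0, -1],
  ],
)

```text
t: 11.85
position: [472.5, -291.9, 64.3]
tool_rot: [[-0.949, 0.314, 0.001], [0.314, 0.949, -0.001], [-0.001, -0.0, -1.0]]
contact_force: [-3.2, 3.0, 11.5]
finger_gap: -0.0
finger_force: 5.5
```

Emit:
arm_command(
  deltas=[
    [0, 0, 0.15, 0, 0, 0, -1],
    [0, 0, 0.1, 0, 0, 0, -1],
    [0, 0, 0.1, 0, 0, 0, -1],
    [0, 0, 0, 0, 0, 0, -1],
  ],
)

```text
t: 12.25
position: [472.7, -292.0, 61.8]
tool_rot: [[-0.949, 0.314, 0.001], [0.314, 0.949, -0.001], [-0.001, -0.001, -1.0]]
contact_force: [-4.2, 4.1, 15.0]
finger_gap: 0.002
finger_force: 7.9
```

Emit:
arm_command(
  deltas=[
    [0, 0, 0.1, 0, 0, 0, -1],
    [0, 0, 0.1, 0, 0, 0, -1],
    [0, 0, 0, 0, 0, 0, -1],
    [0, 0, 0, 0, 0, 0, -1],
    [0, 0, 0, 0, 0, 0, -1],
  ],
)

```text
t: 12.75
position: [473.1, -292.3, 61.6]
tool_rot: [[-0.95, 0.314, 0.003], [0.314, 0.95, -0.002], [-0.003, -0.002, -1.0]]
contact_force: [-6.3, 5.4, 27.1]
finger_gap: 0.0
finger_force: 13.4
```

The force rose from 15 N to 27 N with no further travel, so this is the solid second stop. I'll rise gently, move aside and check.

Emit:
arm_command(
  deltas=[
    [0, 0, -0.4, 0, 0, 0, -1],
    [0, 0, -0.5, 0, 0, 0, -1],
    [0, 0, -0.5, 0, 0, 0, -1],
    [0, 0, -0.7, 0, 0, 0, -1],
    [0, 0, -2, 0, 0, 0, -1],
    [0, 0, -3, 0, 0, 0, -1],
    [0, 0, -3, 0, 0, 0, -1],
    [-3, 0, 0, 0, 0, 0, -1],
    [-3, 0, 0, 0, 0, 0, -1],
    [-2, 0, 0, 0, 0, 0, -1],
  ],
)

```text
t: 13.75
position: [550.4, -318.1, 159.2]
tool_rot: [[-0.949, 0.314, 0.002], [0.314, 0.949, -0.002], [-0.002, -0.001, -1.0]]
contact_force: [0.0, 0.1, 0.0]
finger_gap: -0.001
finger_force: 0.0
```

Emit:
arm_command(
  deltas=[
    [0, 0, 0, 0, 0, 0, -1],
    [0, 0, 0, 0, 0, 0, -1],
    [0, 0, 0, 0, 0, 0, -1],
  ],
)

```text
t: 14.05
position: [547.5, -316.5, 158.5]
tool_rot: [[-0.949, 0.314, -0.001], [0.314, 0.949, 0.001], [0.001, 0.0, -1.0]]
contact_force: [-1.1, -0.0, 0.1]
finger_gap: 0.004
finger_force: 0.0
```

```bash
python3 - <<'E'
from h import *
from rig import get_image
p,a,s=tcp();R=s["tool_rot"];print(p,a,s["contact_force"])
w=get_image("wrist");sc=get_image("scene")
for col,z in(("green",76),("pale",8)):
    for k in blobs(w["image"],col,400):
        r=wrect(w,k,z,p,R)
        if r[1][1]<110: print(col,cv2.boundingRect(k),r)
cv2.imwrite("pics/w4.png",np.hstack([cv2.resize(w["image"],(400,300)),cv2.resize(sc["image"][150:240,120:240],(400,300))]))
E
```

```text
[ 547.46545279 -316.52482175  158.45937485] 161.69179868779707 [-1.10846887 -0.02829356  0.06089092]
green (252, 72, 46, 70) (array([ 472.6, -293.1]), array([30.7, 48.4]), 162.1)
pale (0, 137, 40, 67) (array([ 424.8, -599.6]), array([16.9, 96.3]), 17.1)
pale (235, 51, 79, 109) (array([ 471.5, -293.9]), array([70. , 98.9]), 161.6)
```

View pics/w4.png

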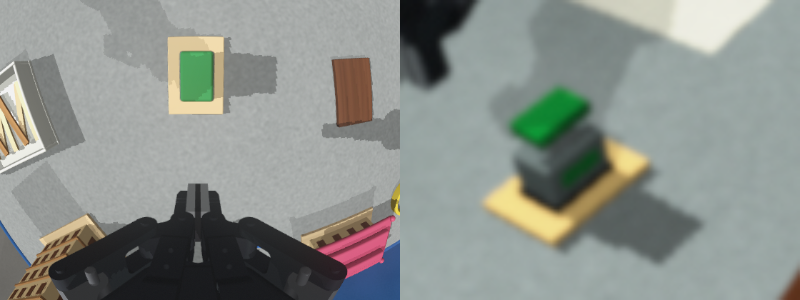

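The head is up again (right (550,115)) and the stamp stands upright at the plate's middle (left (197,75)), with the robot clear.

```bash
python3 -c "
from rig import job
print(job.hand_in())"
```

```text
the job is handed in; nothing more can be done
None
```

I handed the job in: the green stamp was pressed to its firm second stop on the pale plate, and it now stands upright about 1 mm from the plate's middle and square to it, head up, with the red stamp never touched.

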